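# Find the rattling bearing housing on the tilt tester

## Task

Two sealed bearing housings lie on the two cradles of the tilt tester; one has a loose ball inside. Test the left one first, then the right: press the cradle's rubber pad right down, hold it for about a second and let go; the sound one swings back level, but the rattler's cradle stays tipped because the ball has rolled. Then lay the rattler flat in the steel reject tray and leave the sound one on its cradle.

Things in the scene. Friction and masses are not known exactly. Their poses are not given: they have to be found in the camera images.
- housing_1_center (a point): sealed housing on the left cradle (+y): square aluminium bar with black end caps, 100 x 32 x 32 mm, 0.3 kg; both look alike. Point: its centre, at the start 64 mm above the bench; x along its length, away from the robot; z up. The middle 70 mm of its long sides is free to grip right down. Inside is a tight core or a loose ball that, once tipped for a second, stays at the end near the robot.
- housing_2_center (a point): sealed housing on the right cradle (-y): square aluminium bar with black end caps, 100 x 32 x 32 mm, 0.3 kg; both look alike. Point: its centre, at the start 64 mm above the bench; x along its length, away from the robot; z up. The middle 70 mm of its long sides is free to grip right down. Inside is a tight core or a loose ball that, once tipped for a second, stays at the end near the robot.
- pad_1 (a point): centre of the top face of the left cradle's black rubber press pad, 28 (along) x 38 (across) mm, at the cradle's end nearest the robot, 32 mm from the housing's end. x points along the cradle away from the robot. At rest 52 mm above the bench; fully pressed it is 16 mm lower, at a stop; takes under 1 N before the stop.
- pad_2 (a point): centre of the top face of the right cradle's black rubber press pad, 28 (along) x 38 (across) mm, at the cradle's end nearest the robot, 32 mm from the housing's end. x points along the cradle away from the robot. At rest 52 mm above the bench; fully pressed it is 16 mm lower, at a stop; takes under 1 N before the stop.
- cradle_1 (a joint): tilt of the left cradle, rad: 0 level (rest), 0.2 pad end fully down (stop). A weak spring lifts the pad end. Released after a one second press it goes back to 0 with the sound housing, but stays at 0.2 with the rattler. Empty, it goes back to 0.
- cradle_2 (a joint): tilt of the right cradle, rad: 0 level (rest), 0.2 pad end fully down (stop). A weak spring lifts the pad end. Released after a one second press it goes back to 0 with the sound housing, but stays at 0.2 with the rattler. Empty, it goes back to 0.
- tray_in (a point): open steel reject tray, 170 x 130 mm outside, walls 5 mm thick, rim 22 mm above the bench; this point is the centre of its inner floor, about 5 mm above the bench; x along its 170 mm side, y along its 130 mm side, z up. It is fixed to the bench.
There are look-alikes about, which are no part of the job. Leave any orange look-alike of the part that bears housing_2_center alone.

How it is judged:
By the outcome, as a careful person would: the job done as asked, in the order asked, and still so for the second after the job is handed in, with the robot touching nothing.
It also fails if it takes over 51 s, if anything falls off the work surface, if the arm or the gripper's body presses on something with over 40 N, if the wrist force passes 120 N, or if a joint passes its speed limit or range.

## Robot

A 6-joint arm with a two-finger parallel gripper is mounted at the origin on a cart in front of the work surface, level with it; the furniture and walls round the work are solid. World frame = base frame: x ahead of the robot, y to its left, z up, the work surface at z = 0. Lengths are in m, angles in rad, forces in N, time in s.
With the tool pointing down it reaches from about 0.375 to 0.9 m from the base axis. Payload 3.1 kg.
Tool frame: the origin (TCP) lies midway between the tips of the shut fingers; the grasp point (between the pads) lies 19 mm behind it (manip.hold_point_z is the distance from the TCP to the grasp point, in m); z points along the fingers, y is the direction in which the jaws open and shut (so a half turn about z gives the same grasp; the last joint's range is limited). The gripper opens to 85 mm and grips with 20 to 120 N. Pads are 22 mm wide; open, the fingers measure 114 mm over their backs; the gripper's body (76 mm by 85 mm) begins 54 mm behind the grasp point. The pads swing forward as they close: fully open they stand 13 mm farther back than shut.
Start: joints at [0.991, 0.527, 1.433, -0, 1.181, -0.178], TCP at [0.244, 0.575, 0.231] pointing down, gripper open.
Joint ranges: [-3.08, 3.08], [-0.75, 2.2], [0.22, 2.44], [-1.43, 4.57], [0, 2.65], [-2.85, 2.85]. Speed limits (rad/s): [2.79, 2.79, 3.14, 3.14, 3.14, 3.14].

## Interface

Orientations are given as a unit quaternion [x, y, z, w].
In Python, from station import manip gives the robot as it stands.
- The arm moves only by the tool drive_tool, never from a script. Its argument "motion" is one flat list of numbers, 7 for each row, row after row: the shift along the tool's x, y, z in mm, then the turn, a rotation vector about the tool's x, y, z in degrees, then the finger opening in mm, from 0 to 85.4. A call has 1 to 8 rows; each row is the pose to reach, as a shift and turn from the pose measured when the call began, along the tool's axes at that moment; what a row does not reach only later rows make up. A row lasts 1/8 s, in which the tool goes at most 62.5 mm and 10.7 degrees, less where a joint would pass 70% of its speed; a pose out of reach is approached as far as the arm can. A call with a gripper value outside its range is refused whole. The fingers move at their own pace and stop on an object; "force" is the grip in N (left out, the last holds). Time passes only in rows, so rows that repeat a pose let the fingers close. It gives the time, the measured TCP pose, the force and the opening at its end, in the units of the state.
- manip.sense(): the state, without advancing time (a new reading comes with each control period).
- manip.snapshot(name): name is "scene" or "top" or "wrist"; returns a dict with "color" (480x640x3 uint8, red, green, blue), "fx", "fy", "cx", "cy" (pixels), "view" (4x4, takes a point from world to camera coordinates). Camera axes: x right, y up, looking along -z (the intrinsics and any distortion apply to the point x, -y, -z); pixel columns grow to the right and rows downward; lengths in m; the calibration is good to about 2 mm. A picture is of the moment at which its call begins. There is no depth.
- manip.sign_off(): hands the job in, once; it reports no verdict.
The state is a dict: "t": time; "q": joint angles; "qd": joint speeds; "tau": joint torques, N m; "tcp_pos": TCP position; "tool_rot": TCP orientation; "force": force on the tool from outside, world axes, zero at the start; "ft_torque": the same for the moment, N m; "finger_gap": opening from 0.0 (shut) to 1.0 (fully open).
Only numpy, scipy, OpenCV 4.12 (cv2) and the standard library are available. Lean on these libraries where they do the work, as an engineer would, in place of code of your own. Each camera call takes 0.05 s, during which the arm holds its last target.

## Working session

There is one attempt and no reset: what is moved stays moved. The work goes in short steps, Python scripts to look and compute and a tool call to move; the robot and the scene stay as the last step left them, time stands still between calls to the robot, and variables do not carry over. Pictures are saved under pics/ and viewed, and the job is handed in when it is done.

Besides the shell and the picture viewer there is one more tool, called after ">>>" as name(argument=value, ...) on one line, values as JSON. drive_tool: Moves the arm, as the interface text tells. Its arguments: {"type":"object","properties":{"motion":{"type":"array","items":{"type":"number"}},"force":{"type":"number"}},"required":["motion"]}

```bash
mkdir -p pics; ls; cat > h.py <<'E'
import numpy as np, cv2, pickle
from station import manip
def snap(n,tag):
    s=manip.snapshot(n); pickle.dump((s,manip.sense()),open(f'pics/{tag}.pkl','wb'))
    cv2.imwrite(f'pics/{tag}.png',cv2.cvtColor(s['color'],cv2.COLOR_RGB2BGR)); return s
def load(tag): return pickle.load(open(f'pics/{tag}.pkl','rb'))[0]
def ray(s,u,v):
    V=np.array(s['view']);R=V[:3,:3];t=V[:3,3]
    d=np.array([(u-s['cx'])/s['fx'],-(v-s['cy'])/s['fy'],-1.]); 
    return -R.T@t, R.T@d
def atz(s,u,v,z):
    o,d=ray(s,u,v); return o+d*(z-o[2])/d[2]
def proj(s,p):
    V=np.array(s['view']);c=V[:3,:3]@np.array(p)+V[:3,3]
    return np.array([s['cx']+s['fx']*c[0]/-c[2], s['cy']+s['fy']*c[1]/c[2]])
def tri(l):
    A=np.zeros((3,3));b=np.zeros(3)
    for s,u,v in l:
        o,d=ray(s,u,v);d/=np.linalg.norm(d);P=np.eye(3)-np.outer(d,d);A+=P;b+=P@o
    x=np.linalg.solve(A,b); return x,[proj(s,x)-[u,v] for s,u,v in l]
E
python3 - <<'E'
from h import *
for n in ['scene','top','wrist']:
    s=snap(n,n+'0'); print(n,{k:(v if k!='color' else 0) for k,v in s.items()})
print(manip.sense(), manip.hold_point_z)
E
```

```text
pics
scene {'color': 0, 'fx': 438.63748711555246, 'fy': 438.63748711555246, 'cx': 324.3596790579773, 'cy': 242.89393468304272, 'view': array([[ 0.83666009, -0.54769052, -0.00591523, -0.38961165],
       [ 0.38489776,  0.58022332,  0.71777059, -0.29625776],
       [-0.389684  , -0.60280676,  0.69625454, -0.65982446],
       [ 0.        ,  0.        ,  0.        ,  1.        ]])}
top {'color': 0, 'fx': 459.48473642600896, 'fy': 459.48473642600896, 'cx': 314.1538894651137, 'cy': 240.72426390690012, 'view': array([[ 0.00454056, -0.99980195,  0.01937645,  0.04858222],
       [ 0.99701947,  0.00601856,  0.07691518, -0.50092094],
       [-0.07701656,  0.01896946,  0.99684934, -0.88201556],
       [ 0.        ,  0.        ,  0.        ,  1.        ]])}
wrist {'color': 0, 'fx': 382.79527132188053, 'fy': 382.79527132188053, 'cx': 326.09708466379675, 'cy': 237.66845319656363, 'view': array([[ 0.39059984,  0.92055733, -0.00244383, -0.6246105 ],
       [-0.88622754,  0.37531254, -0.27155341,  0.03553215],
       [-0.24906328,  0.10823451,  0.96242027, -0.37991994],
       [ 0.        ,  0.        ,  0.        ,  1.        ]])}
{'t': 0.15, 'q': array([ 9.90535991e-01,  5.28290916e-01,  1.43359579e+00, -1.06025551e-05,
        1.18141282e+00, -1.78490748e-01]), 'qd': array([ 0.00043853, -0.00287191, -0.00283459, -0.00051511,  0.00053015,
        0.00024838]), 'tau': array([ 9.05323304e-05, -4.42744732e+01, -1.78274935e+01, -2.74398981e-04,
        5.61162175e-03, -4.07150435e-05]), 'tcp_pos': array([0.24407059, 0.57477971, 0.23053877]), 'tool_rot': array([ 1.99534361e-01,  9.79890458e-01, -7.94569446e-04, -3.11507949e-04]), 'force': array([ 0.11639225,  0.29092603, -0.70041784]), 'ft_torque': array([-0.04298045, -0.0246864 ,  0.00889169]), 'finger_gap': 1.0029370708869008} 0.0187
```

View pics/scene0.png

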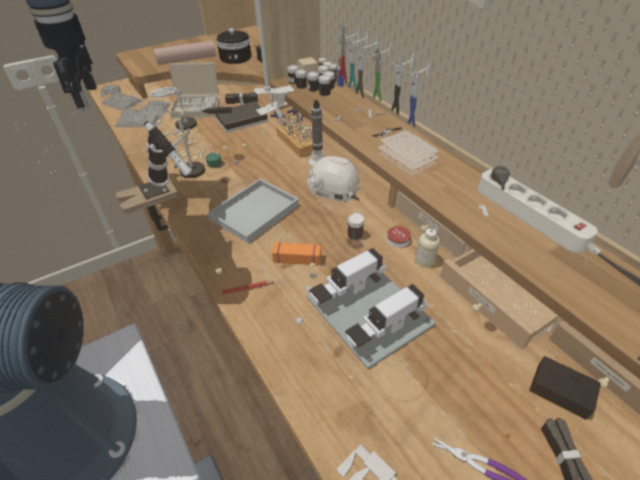

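View pics/top0.png

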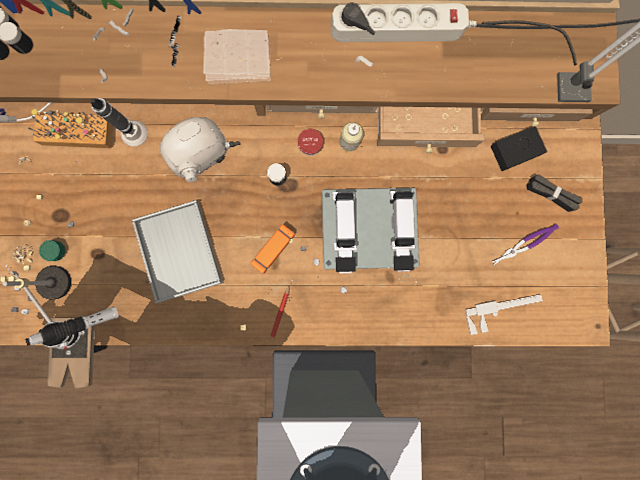

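View pics/wrist0.png

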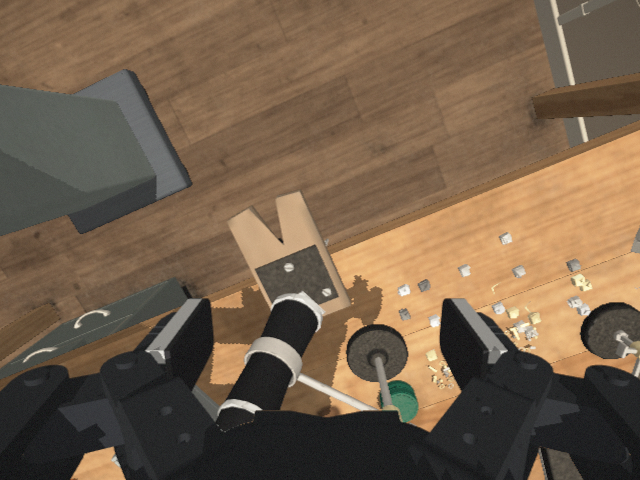

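The top view shows the left housing at (345,215), the right one at (403,215), and their pads at (345,262) and (403,262). The tray is at (178,250). The orange bar at (273,248) is a look-alike and must be left alone. I'll check the choice in close crops.

```bash
python3 - <<'E'
from h import *
a=cv2.imread('pics/top0.png')[170:290,300:440]; cv2.imwrite('pics/c1.png',cv2.resize(a,None,fx=5,fy=5,interpolation=cv2.INTER_CUBIC))
a=cv2.imread('pics/scene0.png')[235:370,295:445]; cv2.imwrite('pics/c2.png',cv2.resize(a,None,fx=4,fy=4,interpolation=cv2.INTER_CUBIC))
a=cv2.imread('pics/top0.png')[190:310,120:240]; cv2.imwrite('pics/c3.png',cv2.resize(a,None,fx=4,fy=4,interpolation=cv2.INTER_CUBIC))
E
```

```text
(no output)
```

View pics/c1.png

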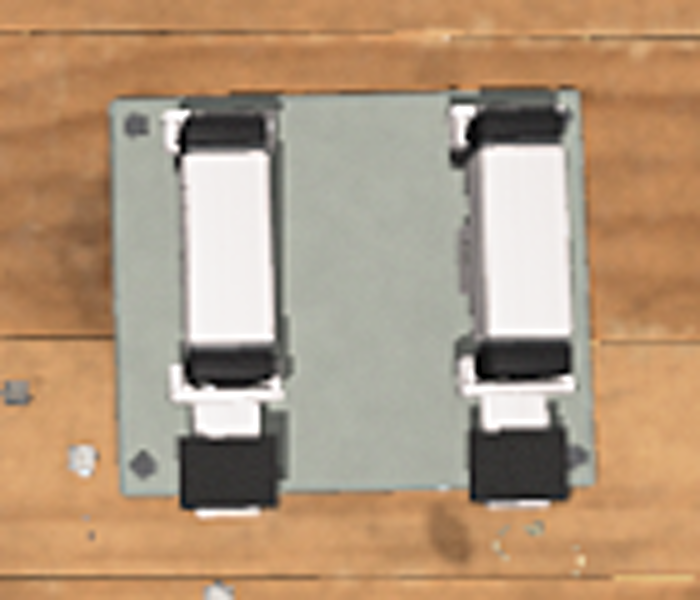

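View pics/c2.png

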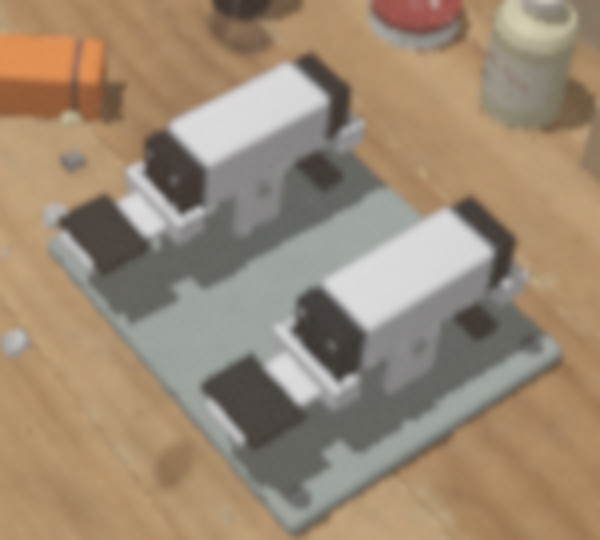

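View pics/c3.png

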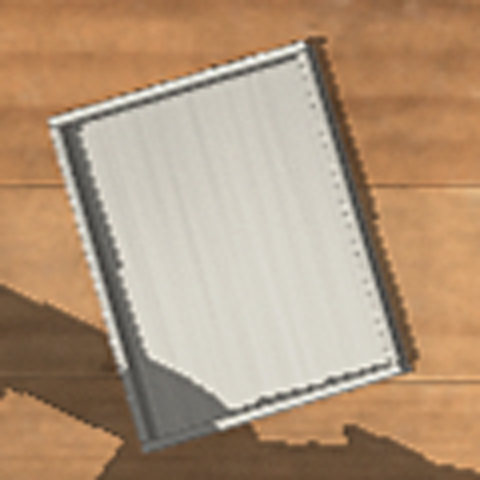

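```bash
python3 - <<'E'
from h import *
T=load('top0');S=load('scene0')
def mt(p): return (np.array(p,float)+.5)/5-.5+[300,170]
def ms(p): return (np.array(p,float)+.5)/4-.5+[295,235]
D={'pad1':([(180,437),(276,433),(277,507),(182,510)],[(60,222),(107,195),(152,238),(103,272)]),
'pad2':([(470,430),(565,427),(570,498),(473,500)],[(202,385),(250,355),(303,405),(252,445)]),
'h1':([(188,347),(182,150),(270,150),(274,343)],[(170,122),(293,62),(330,103),(207,165)]),
'h2':([(482,342),(470,143),(563,143),(573,340)],[(325,292),(447,205),(492,243),(370,320)])}
for k,(a,b) in D.items():
    a=mt(a);b=ms(b)
    x,e=tri([(T,*a.mean(0)),(S,*b.mean(0))]); print(k,x.round(4),np.round(e,1).tolist())
    z=.052 if 'pad' in k else .08
    P=np.array([atz(T,*p,z) for p in a]);Q=np.array([atz(S,*p,z) for p in b])
    print(' top@z',P.mean(0).round(4),'scene@z',Q.mean(0).round(4)); print(P[:,:2].round(3).tolist(),Q[:,:2].round(3).tolist())
c=(np.array([(52,122),(308,43),(410,370),(145,450)],float)+.5)/4-.5+[120,190]
P=np.array([atz(T,*p,.022) for p in c]);print('tray',P.round(4),P.mean(0),np.linalg.norm(np.diff(P,axis=0),axis=1))
sc=[(210,210),(263,182),(298,208),(247,238)]
Q=np.array([atz(S,*p,.022) for p in sc]);print(Q.round(4),Q.mean(0)); print(tri([(T,*c.mean(0)),(S,*np.mean(sc,0))]))
E
```

```text
pad1 [ 0.4544 -0.0072  0.049 ] [[-0.1, 0.2], [0.2, -0.0]]
 top@z [ 0.4546 -0.0071  0.052 ] scene@z [ 0.4529 -0.0089  0.052 ]
[[0.468, 0.011], [0.469, -0.025], [0.441, -0.025], [0.44, 0.011]] [[0.439, 0.007], [0.465, 0.009], [0.468, -0.024], [0.439, -0.028]]
pad2 [ 0.4572 -0.1168  0.0503] [[-0.3, 0.5], [0.7, -0.1]]
 top@z [ 0.4582 -0.1171  0.052 ] scene@z [ 0.4555 -0.117   0.052 ]
[[0.471, -0.098], [0.472, -0.134], [0.445, -0.136], [0.444, -0.099]] [[0.442, -0.101], [0.467, -0.1], [0.471, -0.132], [0.442, -0.136]]
h1 [ 0.5361 -0.0047  0.0776] [[-0.1, 0.2], [0.2, -0.0]]
 top@z [ 0.5362 -0.0046  0.08  ] scene@z [ 0.5349 -0.0061  0.08  ]
[[0.499, 0.01], [0.572, 0.013], [0.572, -0.02], [0.501, -0.021]] [[0.5, 0.009], [0.571, 0.009], [0.569, -0.022], [0.499, -0.021]]
h2 [ 0.5393 -0.1134  0.0776] [[0.0, -0.1], [-0.1, 0.0]]
 top@z [ 0.539  -0.1129  0.08  ] scene@z [ 0.5387 -0.1147  0.08  ]
[[0.502, -0.098], [0.576, -0.094], [0.576, -0.128], [0.503, -0.131]] [[0.5, -0.107], [0.573, -0.099], [0.575, -0.125], [0.506, -0.128]]
tray [[0.5385 0.4047 0.022 ]
 [0.5782 0.2817 0.022 ]
 [0.4191 0.2288 0.022 ]
 [0.3803 0.3548 0.022 ]] [0.47901624 0.31751352 0.022     ] [0.12923558 0.16769802 0.13187301]
[[0.3854 0.3583 0.022 ]
 [0.5374 0.387  0.022 ]
 [0.5581 0.2522 0.022 ]
 [0.4152 0.2261 0.022 ]] [0.47401911 0.30590824 0.022     ]
(array([0.47928446, 0.32222448, 0.0052711 ]), [array([-0.0137659 ,  0.02710847]), array([ 0.02537948, -0.00128512])])
```

```bash
cat >> h.py <<'E'
from scipy.spatial.transform import Rotation as Ro
def row(p,yang,st=None):
    st=st or manip.sense(); R=Ro.from_quat(st['tool_rot'])
    a=np.radians(yang); y=np.array([np.cos(a),np.sin(a),0]); z=np.array([0,0,-1.]); x=np.cross(y,z)
    G=Ro.from_matrix(np.c_[x,y,z])
    d=R.inv().apply(np.array(p)-st['tcp_pos'])*1000; r=np.degrees((R.inv()*G).as_rotvec())
    print('row',d.round(1).tolist(),r.round(1).tolist()); return d,r
E
python3 - <<'E'
from h import *
s,st=pickle.load(open('pics/wrist0.pkl','rb'))
V=s['view'];c=-V[:3,:3].T@V[:3,3];R=Ro.from_quat(st['tool_rot'])
print('cam in tool mm',R.inv().apply(c-st['tcp_pos'])*1000, 'look',R.inv().apply(-V[2,:3]))
row([.4545,-.0072,.19],92); row([.42,0.2,.22],92)
E
```

```text
cam in tool mm [  69.18653595    0.7982219  -143.20755779] look [-2.71837684e-01 -6.03090138e-04  9.62342927e-01]
row [-421.3, -453.3, 41.2] [-0.1, -0.0, -25.0]
row [-308.5, -276.1, 10.9] [-0.1, -0.0, -25.0]
```

>>> drive_tool(motion=[-60, -65, 6, 0, 0, -9, 0, -120, -130, 12, 0, 0, -18, 0, -180, -194, 18, 0, 0, -25, 0, -240, -258, 24, 0, 0, -25, 0, -300, -323, 30, 0, 0, -25, 0, -360, -388, 36, 0, 0, -25, 0, -421, -453, 41, 0, 0, -25, 0, -421, -453, 41, 0, 0, -25, 0])

```text
t: 1.15
tcp_pos: [0.414, 0.104, 0.1977]
tool_rot: [-0.017, 1.0, -0.001, -0.0]
force: [1.4, 0.5, 0.5]
finger_gap: -0.0
```

```bash
python3 - <<'E'
from h import *
row([.4545,-.0072,.14],92)
E
```

```text
row [-36.6, -112.4, 57.8] [-0.1, -0.0, -0.0]
```

>>> drive_tool(motion=[-18, -56, 29, 0, 0, 0, 0, -37, -112, 58, 0, 0, 0, 0, -37, -112, 58, 0, 0, 0, 0, -37, -112, 58, 0, 0, 0, 0])

```text
t: 1.65
tcp_pos: [0.4544, -0.0068, 0.1395]
tool_rot: [-0.017, 1.0, -0.0, -0.001]
force: [-0.6, 0.7, 0.3]
finger_gap: 0.002
```

```bash
python3 - <<'E'
from h import *
print(manip.sense())
snap('wrist','w1'); row([.4545,-.0072,.060],92)
E
```

```text
{'t': 1.65, 'q': array([-2.61042508e-01,  4.57850403e-01,  1.93969862e+00, -1.50321431e-03,
        7.45750424e-01, -1.86373589e+00]), 'qd': array([ 0.0409076 , -0.02844248,  0.01571708,  0.00189392,  0.00745197,
        0.00046886]), 'tau': array([-1.08379673e+00, -3.24695671e+01, -1.05608511e+01, -5.66325348e-02,
       -8.82689003e-02, -2.39159080e-02]), 'tcp_pos': array([ 0.45437865, -0.00680271,  0.13947526]), 'tool_rot': array([-1.65003216e-02,  9.99863366e-01, -2.56717765e-04, -9.60201287e-04]), 'force': array([-0.64729432,  0.71486465,  0.34989968]), 'ft_torque': array([ 0.02786845, -0.04495578,  0.01370964]), 'finger_gap': 0.0015671020805272716}
row [-0.4, -1.2, 79.9] [-0.0, -0.1, -0.0]
```

View pics/w1.png

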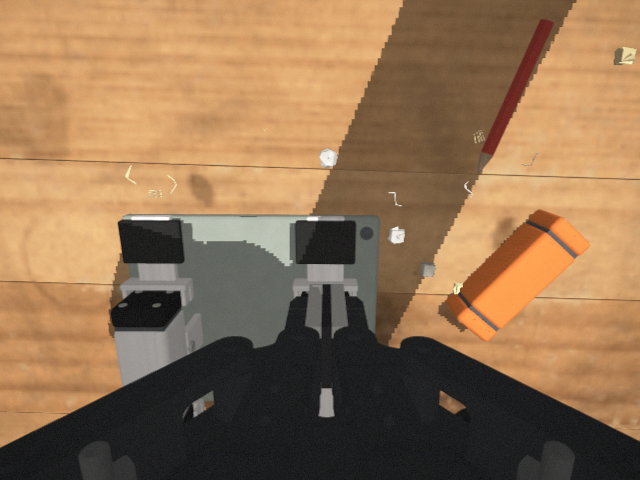

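The wrist view shows pad 1 at about (325,243) and pad 2 at about (151,242), with the shut fingers at about (327,290). I'll check the pad positions against this view.

```bash
python3 - <<'E'
from h import *
W=load('w1');T=load('top0')
print(atz(W,325.5,243,.052),atz(W,151.5,242,.052))
a=(np.array([(180,437),(276,433),(277,507),(182,510)]).mean(0)+.5)/5-.5+[300,170]
b=(np.array([(470,430),(565,427),(570,498),(473,500)]).mean(0)+.5)/5-.5+[300,170]
print(tri([(T,*a),(W,325.5,243)]),tri([(T,*b),(W,151.5,242)]))
print(proj(W,[.4545,-.0072,.052]))
E
```

```text
[ 0.45399186 -0.00638757  0.052     ] [ 0.45704337 -0.11576286  0.052     ]
(array([ 0.45446516, -0.0067842 ,  0.05091669]), [array([-0.21594528,  0.07488255]), array([-0.647288  ,  0.21223724])]) (array([ 0.45836684, -0.11795747,  0.04748478]), [array([-0.04433636, -0.03860515]), array([-0.14649198, -0.10717386])])
[324.18288295 243.73216733]
```

>>> drive_tool(motion=[0, 0, 40, 0, 0, 0, 0, 0, 0, 75, 0, 0, 0, 0, 0, 0, 84, 0, 0, 0, 0, 0, 0, 90, 0, 0, 0, 0, 0, 0, 96, 0, 0, 0, 0, 0, 0, 101, 0, 0, 0, 0, 0, 0, 103, 0, 0, 0, 0, 0, 0, 104, 0, 0, 0, 0])

```text
t: 2.7
tcp_pos: [0.4544, -0.0062, 0.0361]
tool_rot: [-0.017, 1.0, -0.0, -0.0]
force: [-0.4, 0.9, 3.5]
finger_gap: -0.003
```

>>> drive_tool(motion=[0, 0, 1.5, 0, 0, 0, 0, 0, 0, 1.5, 0, 0, 0, 0, 0, 0, 1.5, 0, 0, 0, 0, 0, 0, 1.5, 0, 0, 0, 0, 0, 0, 1.5, 0, 0, 0, 0, 0, 0, 1.5, 0, 0, 0, 0, 0, 0, 1.5, 0, 0, 0, 0, 0, 0, 1.5, 0, 0, 0, 0])

```text
t: 3.7
tcp_pos: [0.4545, -0.0062, 0.0352]
tool_rot: [-0.017, 1.0, -0.0, 0.0]
force: [-1.0, 2.1, 7.2]
finger_gap: -0.001
```

```bash
python3 - <<'E'
from h import *
s=manip.sense();print(s['t'],s['tcp_pos'],s['force'])
snap('scene','s2')
a=cv2.imread('pics/s2.png')[235:370,295:445]; cv2.imwrite('pics/c4.png',cv2.resize(a,None,fx=4,fy=4,interpolation=cv2.INTER_CUBIC))
E
```

```text
3.7 [ 0.45451211 -0.00622332  0.03523381] [-0.98354001  2.10842637  7.18751527]
```

View pics/c4.png

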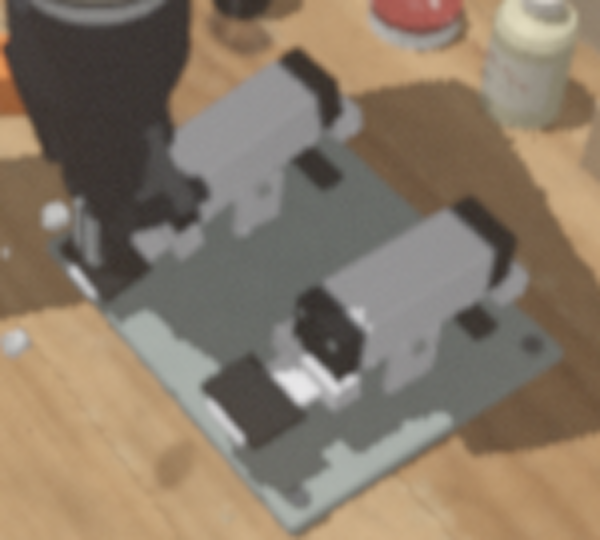

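The scene view shows the left cradle tipped, with its pad down at crop position (110,265). The stop force is 7 N, and it has been held for a bit over 1 s. Releasing now.

>>> drive_tool(motion=[0, 0, 0, 0, 0, 0, 0, 0, 0, -15, 0, 0, 0, 0, 0, 0, -50, 0, 0, 0, 0, 0, 0, -90, 0, 0, 0, 0, 0, 0, -90, 0, 0, 0, 0, 0, 0, -90, 0, 0, 0, 0, 0, 0, -90, 0, 0, 0, 0, 0, 0, -90, 0, 0, 0, 0])

```text
t: 4.75
tcp_pos: [0.4538, -0.006, 0.1242]
tool_rot: [-0.017, 1.0, -0.0, -0.001]
force: [-1.6, -0.4, 0.3]
finger_gap: 0.0
```

```bash
python3 - <<'E'
from h import *
s=manip.sense();print(s['t'],s['tcp_pos'],s['force'])
snap('scene','s3');snap('wrist','w3')
a=cv2.imread('pics/s3.png')[235:370,295:445]; cv2.imwrite('pics/c5.png',cv2.resize(a,None,fx=4,fy=4,interpolation=cv2.INTER_CUBIC))
row([.4575,-.1168,.125],92)
E
```

```text
4.75 [ 0.45383556 -0.00601457  0.12424833] [-1.59619682 -0.43383089  0.28454458]
row [0.4, -110.8, -0.4] [-0.0, -0.1, -0.0]
```

View pics/c5.png

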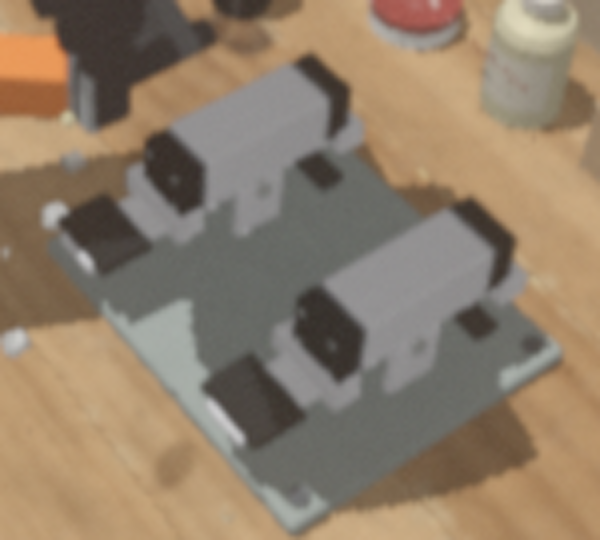

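View pics/w3.png

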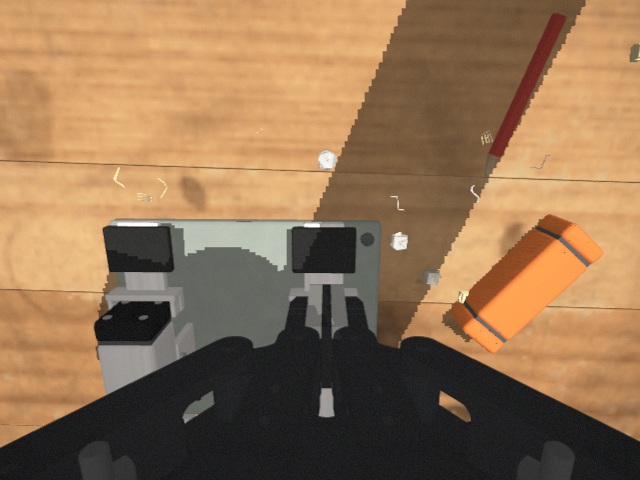

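The left cradle swung back level: its pad is at crop position (107,235), as at the start, so housing 1 is sound. The right one is next.

>>> drive_tool(motion=[0, -55, 0, 0, 0, 0, 0, 0, -111, 0, 0, 0, 0, 0, 0, -111, 0, 0, 0, 0, 0, 0, -111, 0, 0, 0, 0, 0])

```text
t: 5.35
tcp_pos: [0.4571, -0.1166, 0.1242]
tool_rot: [-0.017, 1.0, 0.0, -0.001]
force: [-0.7, -0.1, 0.7]
finger_gap: -0.002
```

```bash
python3 - <<'E'
from h import *
s=manip.sense();print(s['t'],s['tcp_pos'],s['force'])
row([.4575,-.1165,.036],92)
E
```

```text
5.35 [ 0.45710561 -0.11660398  0.12415832] [-0.68023354 -0.12151383  0.74177913]
row [-0.7, 0.0, 88.2] [0.0, -0.2, -0.1]
```

>>> drive_tool(motion=[0, 0, 30, 0, 0, 0, 0, 0, 0, 60, 0, 0, 0, 0, 0, 0, 69, 0, 0, 0, 0, 0, 0, 75, 0, 0, 0, 0, 0, 0, 81, 0, 0, 0, 0, 0, 0, 86, 0, 0, 0, 0, 0, 0, 88, 0, 0, 0, 0, 0, 0, 89, 0, 0, 0, 0])

```text
t: 6.35
tcp_pos: [0.4573, -0.1167, 0.0356]
tool_rot: [-0.016, 1.0, 0.0, -0.001]
force: [0.1, 1.5, 5.5]
finger_gap: 0.006
```

>>> drive_tool(motion=[0, 0, 1.5, 0, 0, 0, 0, 0, 0, 1.5, 0, 0, 0, 0, 0, 0, 1.5, 0, 0, 0, 0, 0, 0, 1.5, 0, 0, 0, 0, 0, 0, 1.5, 0, 0, 0, 0, 0, 0, 1.5, 0, 0, 0, 0, 0, 0, 1.5, 0, 0, 0, 0, 0, 0, 1.5, 0, 0, 0, 0])

```text
t: 7.35
tcp_pos: [0.4574, -0.1168, 0.0348]
tool_rot: [-0.016, 1.0, -0.0, -0.001]
force: [-0.4, 0.9, 6.8]
finger_gap: -0.002
```

>>> drive_tool(motion=[0, 0, 0, 0, 0, 0, 0, 0, 0, -15, 0, 0, 0, 0, 0, 0, -50, 0, 0, 0, 0, 0, 0, -90, 0, 0, 0, 0, 0, 0, -90, 0, 0, 0, 0, 0, 0, -90, 0, 0, 0, 0, 0, 0, -90, 0, 0, 0, 0, 0, 0, -90, 0, 0, 0, 0])

```text
t: 8.35
tcp_pos: [0.4569, -0.1166, 0.1239]
tool_rot: [-0.016, 1.0, 0.0, -0.002]
force: [-0.5, -0.3, -0.2]
finger_gap: 0.002
```

```bash
python3 - <<'E'
from h import *
s=manip.sense();print(s['t'],s['tcp_pos'],s['force'])
snap('scene','s4');snap('wrist','w4')
a=cv2.imread('pics/s4.png')[235:370,295:445]; cv2.imwrite('pics/c6.png',cv2.resize(a,None,fx=4,fy=4,interpolation=cv2.INTER_CUBIC))
E
```

```text
8.35 [ 0.45688968 -0.1165858   0.12390747] [-0.45582247 -0.28216767 -0.21177138]
```

View pics/c6.png

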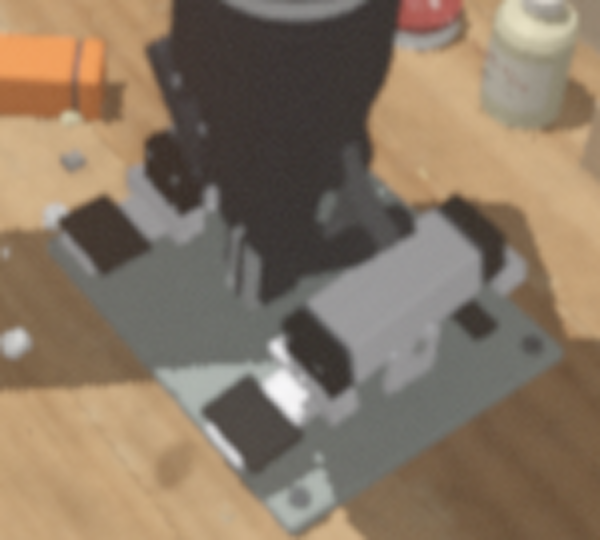

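View pics/w4.png

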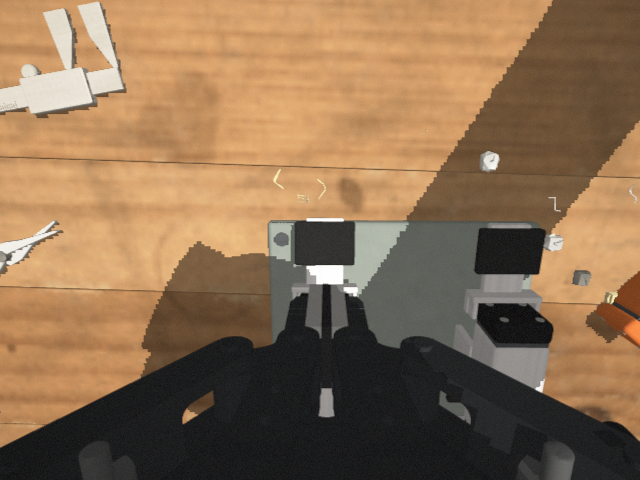

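The right cradle stays tipped: its pad is low at crop (250,425), and the housing is pitched toward the robot. So housing 2 is the rattler. I'll back off and measure it.

```bash
python3 - <<'E'
from h import *
row([.40,-.112,.25],92)
E
```

```text
row [57.3, 6.6, -125.7] [0.0, -0.1, -0.1]
```

>>> drive_tool(motion=[15, 2, -50, 0, 0, 0, 60, 36, 4, -95, 0, 0, 0, 60, 57, 6, -126, 0, 0, 0, 60, 57, 6, -126, 0, 0, 0, 60, 57, 6, -126, 0, 0, 0, 60, 57, 6, -126, 0, 0, 0, 60])

```text
t: 9.2
tcp_pos: [0.4002, -0.1124, 0.2491]
tool_rot: [-0.016, 1.0, 0.001, -0.002]
force: [0.0, -0.1, 0.0]
finger_gap: 0.704
```

```bash
python3 - <<'E'
from h import *
s=manip.sense();print(s['t'],s['tcp_pos'],s['force'],s['finger_gap'])
snap('scene','s5');snap('wrist','w5');snap('top','t5')
a=cv2.imread('pics/s5.png')[235:370,295:445]; cv2.imwrite('pics/c7.png',cv2.resize(a,None,fx=4,fy=4,interpolation=cv2.INTER_CUBIC))
a=cv2.imread('pics/t5.png')[170:290,300:440]; cv2.imwrite('pics/c8.png',cv2.resize(a,None,fx=5,fy=5,interpolation=cv2.INTER_CUBIC))
E
```

```text
9.2 [ 0.40022633 -0.11244285  0.24905435] [ 0.01898847 -0.11570722  0.02216432] 0.7043268287908299
```

View pics/c7.png

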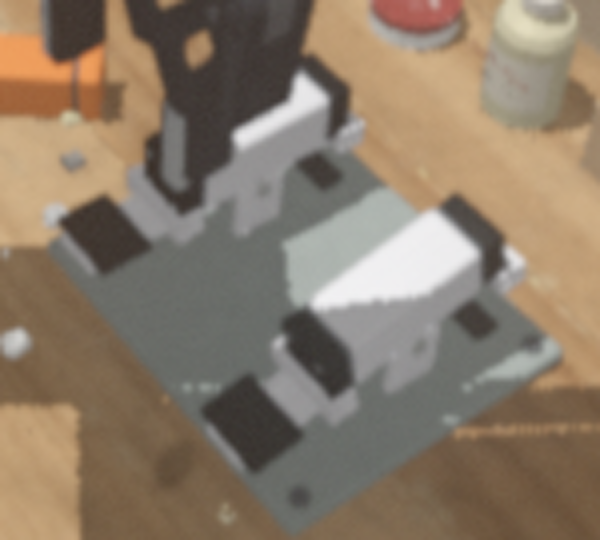

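View pics/w5.png

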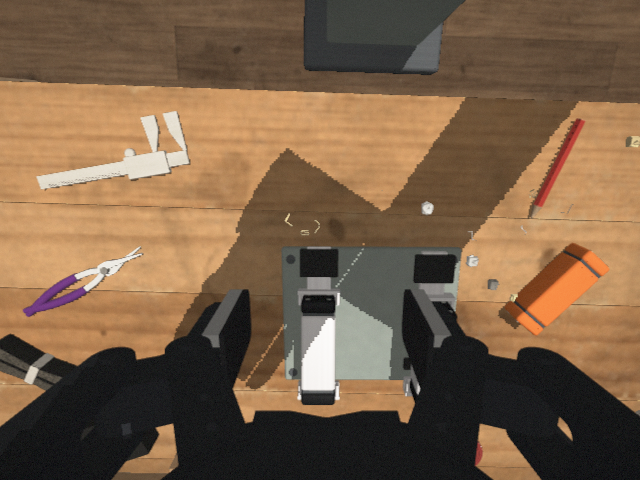

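View pics/c8.png

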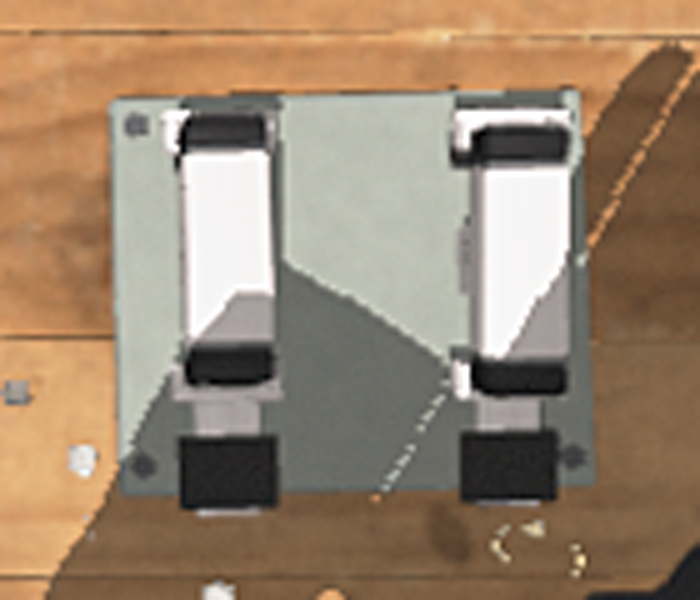

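```bash
python3 - <<'E'
from h import *
a=cv2.imread('pics/t5.png')[185:255,385:425]; cv2.imwrite('pics/z1.png',cv2.resize(a,None,fx=8,fy=8,interpolation=cv2.INTER_CUBIC))
a=cv2.imread('pics/w5.png')[270:410,280:360]; cv2.imwrite('pics/z2.png',cv2.resize(a,None,fx=4,fy=4,interpolation=cv2.INTER_CUBIC))
E
```

```text
(no output)
```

View pics/z1.png

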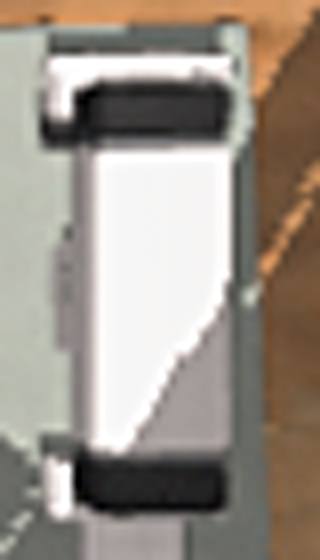

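View pics/z2.png

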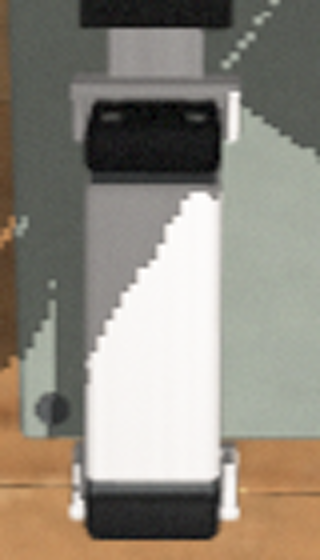

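```bash
python3 - <<'E'
from h import *
T=load('t5');W=load('w5')
f=lambda p,k,o:(np.array(p,float)+.5)/k-.5+o
tf=f((163,147),8,[385,185]);tn=f((160.5,453),8,[385,185])
wf=f((153,482),4,[280,270]);wn=f((152.5,183),4,[280,270])
F,e1=tri([(T,*tf),(W,*wf)]);N,e2=tri([(T,*tn),(W,*wn)])
print(F,N,np.round(e1,2),np.round(e2,2))
d=F-N;print('len',np.linalg.norm(d),'pitch',np.arcsin(d[2]/np.linalg.norm(d)),'yaw',np.degrees(np.arctan2(d[1],d[0])))
m=(F+N)/2; c=m-0.016*np.array([-np.sin(.2),0,np.cos(.2)]); print('top mid',m,'centre',c)
E
```

```text
[ 0.56603781 -0.11364704  0.08489023] [ 0.49689728 -0.1158558   0.06919962] [[-0.09  0.03]
 [-0.17  0.08]] [[-0.02  0.01]
 [-0.04  0.02]]
len 0.07093297188111014 pitch 0.2230482213599097 yaw 1.8297531443014503
top mid [ 0.53146754 -0.11475142  0.07704492] centre [ 0.53464625 -0.11475142  0.06136386]
```

```bash
cat >> h.py <<'E'
def rowt(p,yaw,pitch,st=None):
    st=st or manip.sense(); R=Ro.from_quat(st['tool_rot'])
    G=Ro.from_euler('z',yaw,degrees=True)*Ro.from_euler('y',-pitch)*Ro.from_matrix(np.array([[-1,0,0],[0,1,0],[0,0,-1.]]))
    d=R.inv().apply(np.array(p)-st['tcp_pos'])*1000; r=np.degrees((R.inv()*G).as_rotvec())
    print('row',d.round(1).tolist(),r.round(1).tolist())
E
python3 - <<'E'
from h import *
c=np.array([.5346,-.1148,.063]);dn=np.array([np.sin(.2),np.sin(.2)*.033,-np.cos(.2)])
for k in (.017-.08,.017): print(c+dn*k); rowt(c+dn*k,1.9,.2)
E
```

```text
[ 0.52208383 -0.11521303  0.12474419]
row [-122.2, -7.0, 124.0] [0.1, -11.7, -0.0]
[ 0.53797738 -0.11468855  0.04633887]
row [-138.5, -7.1, 202.3] [0.1, -11.7, -0.0]
```

>>> drive_tool(motion=[-50, -3, 20, 0, -6, 0, 60, -100, -6, 55, 0, -11.7, 0, 60, -122, -7, 100, 0, -11.7, 0, 60, -122, -7, 124, 0, -11.7, 0, 60, -122, -7, 124, 0, -11.7, 0, 60, -122, -7, 124, 0, -11.7, 0, 60])

```text
t: 10.1
tcp_pos: [0.5222, -0.1154, 0.1252]
tool_rot: [-0.016, 0.995, 0.002, 0.1]
force: [-0.1, -0.6, 1.5]
finger_gap: 0.7
```

```bash
python3 - <<'E'
from h import *
s=manip.sense();print(s['t'],s['tcp_pos'],s['force'],s['finger_gap'])
c=np.array([.5346,-.1148,.063]);dn=np.array([np.sin(.2),np.sin(.2)*.033,-np.cos(.2)])
rowt(c+dn*.017,1.9,.2); snap('wrist','w6');snap('scene','s6')
E
```

```text
10.1 [ 0.52224374 -0.11540199  0.12518212] [-0.11898846 -0.55079623  1.48561676] 0.7000035671690653
row [0.3, 0.1, 80.4] [0.1, 0.0, -0.0]
```

View pics/w6.png

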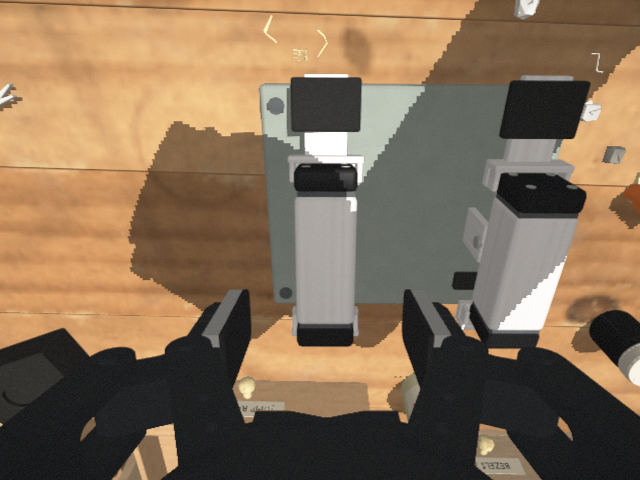

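View pics/s6.png

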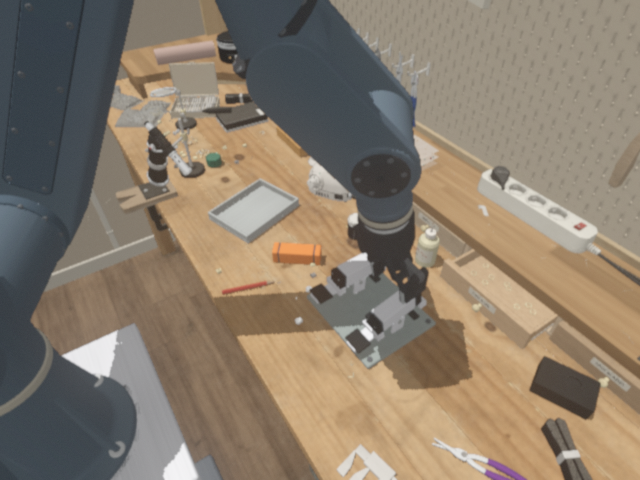

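The housing spans columns 296–356, centred between the fingertips at about (225..430), so the alignment is good. Descending.

>>> drive_tool(motion=[0, 0, 25, 0, 0, 0, 60, 0, 0, 50, 0, 0, 0, 60, 0, 0, 68, 0, 0, 0, 60, 0, 0, 80, 0, 0, 0, 60, 0, 0, 80, 0, 0, 0, 60, 0, 0, 80, 0, 0, 0, 60])

```text
t: 10.95
tcp_pos: [0.5388, -0.1151, 0.0481]
tool_rot: [-0.016, 0.995, 0.002, 0.101]
force: [-0.6, 0.2, 0.9]
finger_gap: 0.705
```

>>> drive_tool(motion=[0, 0, 0, 0, 0, 0, 35, 0, 0, 0, 0, 0, 0, 20, 0, 0, 0, 0, 0, 0, 20, 0, 0, 0, 0, 0, 0, 20, 0, 0, 0, 0, 0, 0, 20, 0, 0, 0, 0, 0, 0, 20], force=60)

```text
t: 11.7
tcp_pos: [0.5391, -0.1153, 0.0489]
tool_rot: [-0.016, 0.995, 0.002, 0.102]
force: [-1.2, 0.5, 5.7]
finger_gap: 0.371
```

```bash
python3 - <<'E'
from h import *
s=manip.sense();print(s['t'],s['tcp_pos'],s['force'],s['ft_torque'],s['finger_gap']*85.4)
snap('wrist','w7');snap('scene','s7')
a=cv2.imread('pics/s7.png')[235:370,295:445]; cv2.imwrite('pics/c9.png',cv2.resize(a,None,fx=4,fy=4,interpolation=cv2.INTER_CUBIC))
E
```

```text
11.7 [ 0.53908167 -0.11532844  0.04894524] [-1.15657659  0.46843413  5.71337437] [-0.00552258  0.18514934 -0.05972058] 31.687842313191755
```

View pics/w7.png

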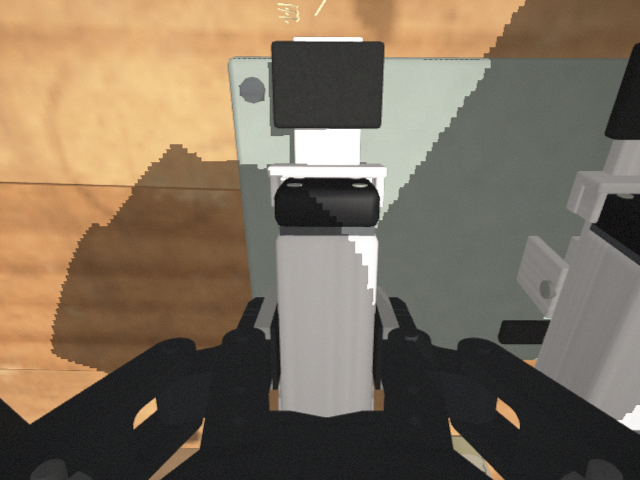

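View pics/c9.png

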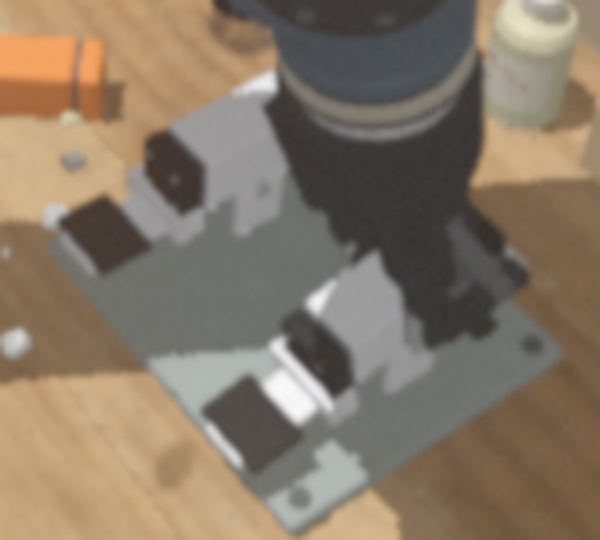

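The grip stopped at 31.7 mm with the housing squarely between the fingers. Lifting.

>>> drive_tool(motion=[0, 0, -10, 0, 0, 0, 20, 0, 0, -25, 0, 0, 0, 20, 0, 0, -55, 0, 0, 0, 20, 0, 0, -95, 0, 0, 0, 20, 0, 0, -130, 0, 0, 0, 20, 0, 0, -130, 0, 0, 0, 20])

```text
t: 12.55
tcp_pos: [0.513, -0.1164, 0.1782]
tool_rot: [-0.016, 0.995, 0.0, 0.103]
force: [0.6, 0.6, -3.1]
finger_gap: 0.362
```

```bash
python3 - <<'E'
from h import *
s=manip.sense();print(s['t'],s['tcp_pos'],s['force'],s['ft_torque'],s['finger_gap']*85.4)
rowt([.479,.319,.16],18.4,0);rowt([.43,.23,.24],18.4,0)
snap('wrist','w8');snap('scene','s8')
E
```

```text
12.55 [ 0.51298266 -0.11643834  0.1782119 ] [ 0.57784695  0.6463279  -3.06553582] [ 0.02104678  0.15873621 -0.06166126] 30.878089294331083
row [22.9, 436.4, 12.7] [-1.9, 11.8, -16.5]
row [57.2, 348.8, -76.0] [-1.9, 11.8, -16.5]
```

View pics/w8.png

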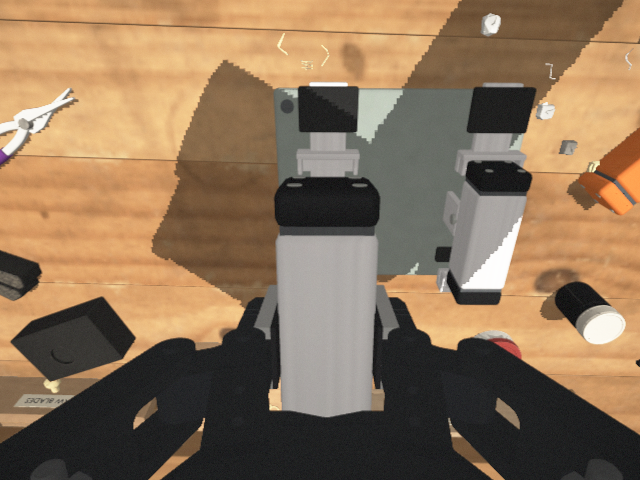

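View pics/s8.png

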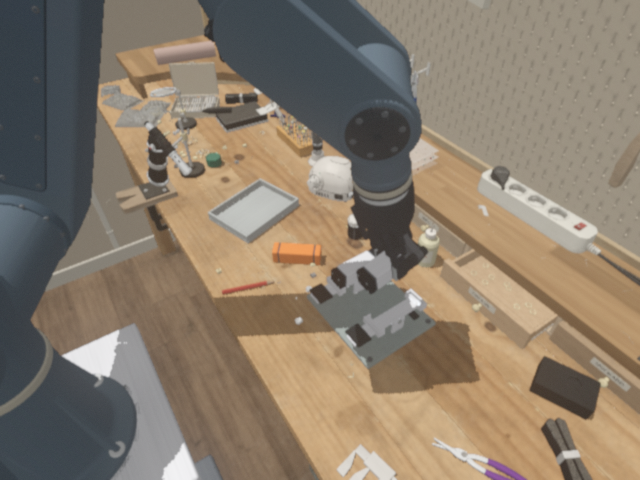

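Housing 2 is held squarely (caps at rows 178–226, unchanged) and the load reads about 3 N. Next I'll move toward the tray and level out.

>>> drive_tool(motion=[10, 45, -20, 0, 3, -4, 20, 20, 95, -40, 0, 6, -8, 20, 30, 150, -55, -1, 9, -12, 20, 40, 205, -76, -1.9, 11.8, -16.5, 20, 50, 260, -76, -1.9, 11.8, -16.5, 20, 57, 310, -76, -1.9, 11.8, -16.5, 20, 57, 349, -76, -1.9, 11.8, -16.5, 20, 57, 349, -76, -1.9, 11.8, -16.5, 20])

```text
t: 13.65
tcp_pos: [0.4282, 0.233, 0.2365]
tool_rot: [-0.163, 0.987, 0.002, -0.004]
force: [-0.4, -0.1, -2.6]
finger_gap: 0.367
```

```bash
python3 - <<'E'
from h import *
s=manip.sense();print(s['t'],s['tcp_pos'],s['force'],s['qd'].round(2))
snap('wrist','w9');snap('top','t9');rowt([.479,.319,.10],18.4,0)
E
```

```text
13.65 [0.42820004 0.2329687  0.23654136] [-0.39888338 -0.11620137 -2.59489227] [-0.05 -0.01  0.02 -0.04  0.01 -0.02]
row [-77.1, 67.1, 136.6] [0.3, -0.5, 0.1]
```

View pics/w9.png

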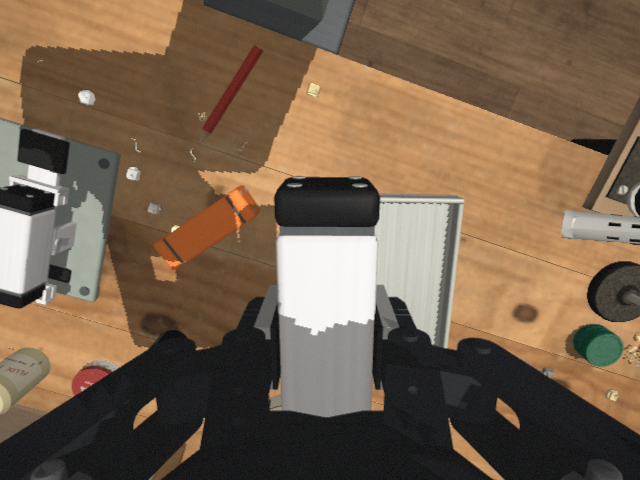

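View pics/t9.png

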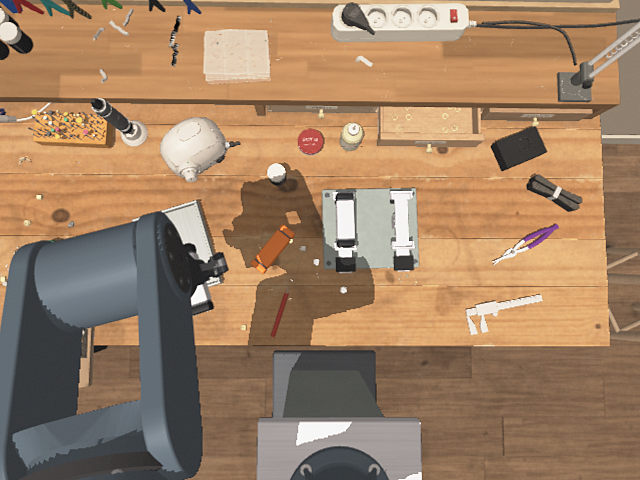

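```bash
python3 - <<'E'
from h import *
W=load('w9'); print(atz(W,463,197,.022),atz(W,449,344,.022)); print(proj(W,[.3803,.3548,.022]),proj(W,[.5385,.4047,.022]))
E
```

```text
[0.37755259 0.35442309 0.022     ] [0.52517215 0.40447658 0.022     ]
[462.17427085 199.85493795] [444.15699492 354.66918438]
```

>>> drive_tool(motion=[-38, 33, 20, 0, 0, 0, 20, -77, 67, 45, 0, -0.5, 0, 20, -77, 67, 90, 0, -0.5, 0, 20, -77, 67, 137, 0, -0.5, 0, 20, -77, 67, 160, 0, -0.5, 0, 20, -77, 67, 180, 0, -0.5, 0, 20, -77, 67, 200, 0, -0.5, 0, 20, -77, 67, 200, 0, -0.5, 0, 20])

```text
t: 14.75
tcp_pos: [0.4773, 0.3169, 0.0344]
tool_rot: [-0.16, 0.987, 0.002, -0.003]
force: [0.2, -0.4, -3.9]
finger_gap: 0.36
```

```bash
python3 - <<'E'
from h import *
s=manip.sense();print(s['t'],s['tcp_pos'],s['force'],s['qd'].round(2))
snap('wrist','w10');snap('scene','s10');rowt([.479,.319,.01],18.4,0)
a=cv2.imread('pics/s10.png')[150:270,180:340]; cv2.imwrite('pics/c10.png',cv2.resize(a,None,fx=4,fy=4,interpolation=cv2.INTER_CUBIC))
E
```

```text
14.75 [0.47728041 0.31691403 0.03435637] [ 0.15005726 -0.35659148 -3.87213619] [ 0.01 -0.04 -0.02  0.    0.01  0.  ]
row [-0.5, 0.7, 26.4] [0.3, -0.0, 0.0]
```

View pics/w10.png

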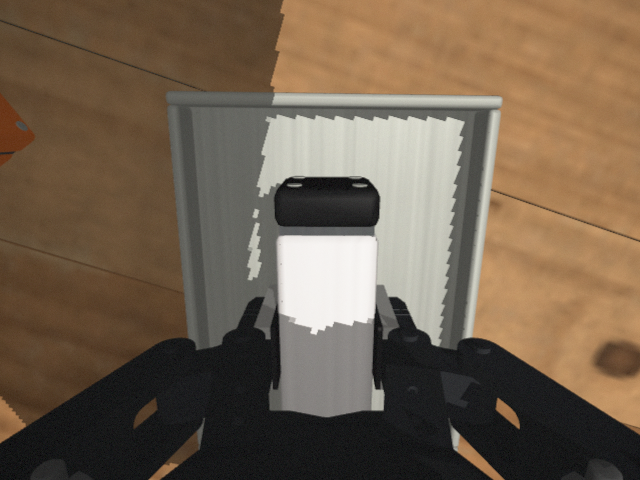

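View pics/c10.png

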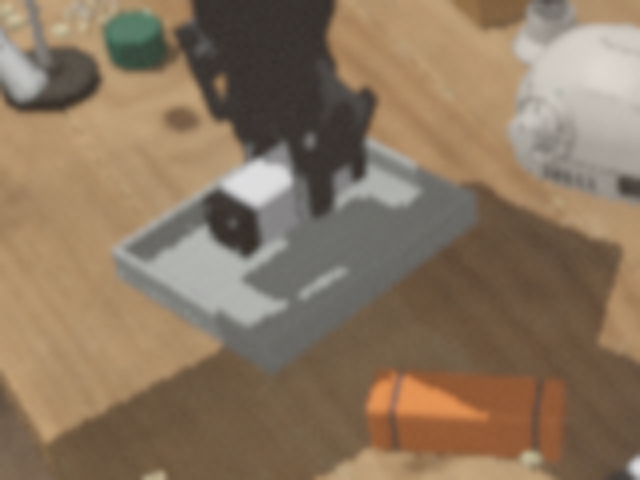

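The housing (columns 276–379) is centred between the tray walls (168..500) and parallel to them. Lowering gently.

>>> drive_tool(motion=[0, 0, 8, 0, 0, 0, 20, 0, 0, 14, 0, 0, 0, 20, 0, 0, 19, 0, 0, 0, 20, 0, 0, 22, 0, 0, 0, 20, 0, 0, 23, 0, 0, 0, 20, 0, 0, 23, 0, 0, 0, 20])

```text
t: 15.6
tcp_pos: [0.4787, 0.3182, 0.0133]
tool_rot: [-0.16, 0.987, 0.002, -0.0]
force: [-0.3, 0.8, -3.8]
finger_gap: 0.367
```

>>> drive_tool(motion=[0, 0, 2, 0, 0, 0, 20, 0, 0, 3, 0, 0, 0, 20, 0, 0, 4, 0, 0, 0, 20, 0, 0, 4, 0, 0, 0, 20])

```text
t: 16.1
tcp_pos: [0.4786, 0.3182, 0.0092]
tool_rot: [-0.16, 0.987, 0.002, -0.0]
force: [-0.0, -0.2, -4.2]
finger_gap: 0.366
```

>>> drive_tool(motion=[0, 0, 1, 0, 0, 0, 20, 0, 0, 2, 0, 0, 0, 20, 0, 0, 2.5, 0, 0, 0, 20, 0, 0, 2.5, 0, 0, 0, 20])

```text
t: 16.6
tcp_pos: [0.4786, 0.3182, 0.0067]
tool_rot: [-0.16, 0.987, 0.002, -0.001]
force: [-0.0, -0.4, -3.1]
finger_gap: 0.365
```

>>> drive_tool(motion=[0, 0, 1, 0, 0, 0, 20, 0, 0, 1, 0, 0, 0, 20, 0, 0, 1, 0, 0, 0, 20])

```text
t: 16.98
tcp_pos: [0.4786, 0.3183, 0.006]
tool_rot: [-0.16, 0.987, 0.002, -0.0]
force: [-0.7, -0.7, 0.6]
finger_gap: 0.368
```

There is contact, with the weight now off the gripper. Opening, then rising.

>>> drive_tool(motion=[0, 0, 0, 0, 0, 0, 52, 0, 0, 0, 0, 0, 0, 52, 0, 0, 0, 0, 0, 0, 52, 0, 0, 0, 0, 0, 0, 52])

```text
t: 17.48
tcp_pos: [0.4787, 0.3183, 0.006]
tool_rot: [-0.16, 0.987, 0.002, -0.0]
force: [-0.1, -0.3, -0.2]
finger_gap: 0.605
```

>>> drive_tool(motion=[0, 0, -20, 0, 0, 0, 52, 0, 0, -60, 0, 0, 0, 52, 0, 0, -120, 0, 0, 0, 52, 50, 0, -180, 0, 0, 0, 52, 80, 0, -220, 0, 0, 0, 52, 80, 0, -220, 0, 0, 0, 52])

```text
t: 18.23
tcp_pos: [0.4022, 0.2921, 0.2294]
tool_rot: [-0.161, 0.987, 0.003, 0.002]
force: [-0.0, 0.4, -0.1]
finger_gap: 0.61
```

```bash
python3 - <<'E'
from h import *
s=manip.sense();print(s['t'],s['tcp_pos'],s['force'],s['finger_gap'])
snap('wrist','w11');snap('scene','s11')
E
```

```text
18.225 [0.40217324 0.29209946 0.22939459] [-0.02918897  0.42158908 -0.14752783] 0.6095418518927032
```

View pics/w11.png

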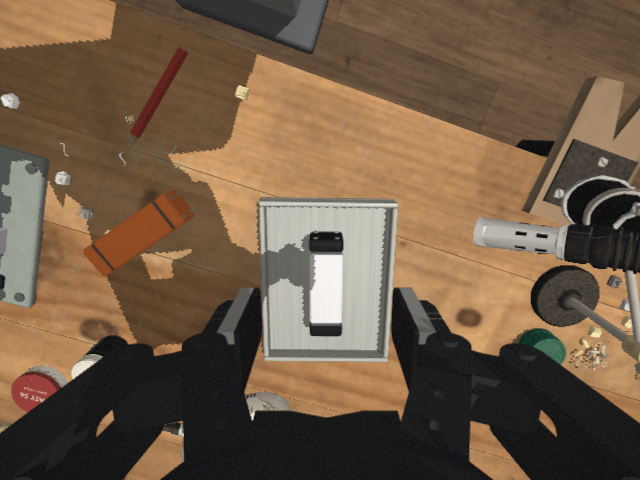

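View pics/s11.png

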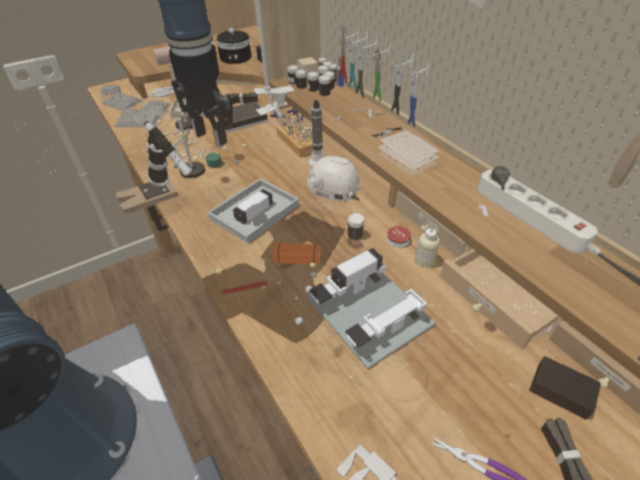

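The rattler lies flat in the tray at wrist (326,285), clear of the walls. The sound housing is on its level cradle at scene (357,270), the right cradle is empty, and the arm touches nothing. Handing in.

```bash
python3 - <<'E'
from h import *
print(manip.sense()['qd'].round(3)); print(manip.sign_off())
E
```

```text
[-0.008  0.053 -0.007 -0.001 -0.007  0.001]
the job is handed in; nothing more can be done
None
```

The job is done and handed in at about 18 s: housing 2, on the right cradle, was the rattler and now lies flat in the reject tray. Housing 1 was left on its cradle.

- **Left test:** I pressed pad 1 to the stop at about 7 N, held it a bit over a second and let go. The cradle swung back level, so housing 1 is sound.
- **Right test:** I pressed pad 2 the same way and the cradle stayed tipped.
- **Moving the rattler:** I gripped housing 2 with the tool tilted to match it and lifted it out. I levelled it and lowered it into the middle of the tray until the force reading showed it resting on the floor.

**Last checks:** The final pictures show the rattler flat in the tray and clear of the walls. Housing 1 is on its level cradle, the orange look-alike has not been touched, and the gripper is clear of everything.

**Disagreements:** Heights measured from the cameras came out 1–3 mm lower than the text in the first top and scene pair. The tray corners in the wrist and top views agreed to about 3 mm. My rough tray reading from the scene picture was about 12 mm off, so I did not use it.

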